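# Wire-brush the weld and hang the brush on its double hook

## Task

Take the wire brush by its handle and brush the weld bead in one steady stroke from its right-hand end to its left-hand end (away from the tools), with the brush lying along the bead and the wires pressed firmly on it all the way, but without leaning hard on it. Then hang the brush by its handle on the double hook, level across both prongs, and leave it hanging there. Leave the other things where they are.

Things in the scene. Friction and masses are not known exactly. Their poses are not given: they have to be found in the camera images.
- brush: wire block brush, 0.4 kg: wooden block 54 x 140 x 18 mm with a field of steel wires (42 x 116 mm) below it and a wooden bridge handle above it. Stands on its wires. Origin: centre of the wire tips when not compressed; z up, y along the block and the handle. The same if turned half round about z. Total height 106 mm; underside of block 24 mm, top 42 mm above the tips
- brush_handle (a point): middle of the brush's handle bar, 93 mm above the wire tips, axes as the brush. The bar is 24 mm wide (x), 26 mm high and 118 mm long (y), straight, with flat sides, held at its two ends by upright steel straps. The opening below it is 38 mm high (from the block's top, 42 mm, to the bar's underside, 80 mm above the tips; 35 mm over the strap feet in its last 14 mm each side) and 116 mm long between the straps, and open right through along x
- bristle_tips (a point): centre of the wire tips (fixed to the brush's block: where the tips are when not compressed), same point as the brush's origin
- brush_bristles (a joint): how far the wires are pressed into the block, m: 0 free, at most 0.008. They begin to give at 6 N and give 1 mm for every 0.8 N more (12.4 N at 8 mm, hard beyond); pressing about 4 mm (9 N) is right. Friction of the wires on steel about 0.35
- welded_plate: two flat steel bars butt-welded edge to edge, together 143 x 310 x 10 mm, tacked to the work surface (does not move). Origin: centre of the underside; z up; y along the bead, towards the left-hand end as the robot sees it; top face at z 10 mm. The bead, a rippled raised line 15 mm wide and 3 mm high that wires sink over (the wires bear on the plate's top face), runs along the middle from y = -100 mm to +100 mm
- bead_right_end (a point): right-hand end of the weld bead (robot's right, smaller y), on the plate's top face
- bead_left_end (a point): left-hand end of the weld bead (robot's left), on the plate's top face
- hook_stand: double hook on a square magnet base (60 x 62 x 51 mm) with a post, 171 mm high to the prong axes; fixed. Origin: under the post, on the work surface; z up; two parallel round prongs of 8 mm, 64 mm apart centre to centre (y = -32 and +32 mm), point along -x, towards the robot. They are level with their axes at z = 171 mm (tops 175 mm) from x = -52 to -132 mm, then turn up to tips at x = -147 mm, top 191 mm. Cross plate behind them at x = -20 mm, top 157 mm; post top 165 mm
- hook_seat (a point): where the middle of the brush's handle bar belongs when hung: midway between the prongs, 92 mm in front of the post, 188 mm above the work surface (half the bar's height above the prong tops); axes as the stand. The bar hangs across the prongs, along y; fingers 22 mm wide fit between the prongs
- steel_cup: bystander: white enamel cup, 69 x 93 x 91 mm
- offcut_2: bystander: rusty square steel offcut, 40 x 150 x 40 mm
- magnet_square: bystander: magnetic welding angle, 65 x 65 x 15 mm
There are look-alikes about, which are no part of the job. What is shaped like the brush but blue is not meant.

How it is judged:
By the outcome, as a careful person would: the job done as asked, in the order asked, and still so for the second after the job is handed in, with the robot touching nothing.
It also fails if it takes over 54 s, if anything falls off the work surface, if the arm or the gripper's body presses on something with over 40 N, if the wrist force passes 120 N, or if a joint passes its speed limit or range.

## Robot

A 6-joint arm with a two-finger parallel gripper is mounted at the origin on a cart in front of the work surface, level with it; the furniture and walls round the work are solid. World frame = base frame: x ahead of the robot, y to its left, z up, the work surface at z = 0. Lengths are in m, angles in rad, forces in N, time in s.
With the tool pointing down it reaches from about 0.25 to 0.775 m from the base axis. Payload 4 kg.
Tool frame: the origin (TCP) lies at the very end of the fingers, on their centre line; the grasp point (between the pads) lies 19 mm behind it (robot.hold_point_z is the distance from the TCP to the grasp point, in m); z points along the fingers, y is the line along which they close (so a half turn about z gives the same grasp; the last joint's range is limited). The gripper opens to 94 mm and grips with 3 to 60 N. Pads are 16 mm wide; open, the fingers measure 119 mm over their backs; the gripper's body (75 mm by 177 mm) begins 78 mm behind the grasp point.
Start: joints at [1.138, 0.087, 1.371, -0, 1.684, -0.103], TCP at [0.178, 0.52, 0.178] pointing down, gripper open.
Joint ranges: [-3.1, 3.1], [-0.76, 2.03], [0.27, 2.55], [-1.08, 4.22], [0.17, 2.65], [-2.57, 2.57]. Speed limits (rad/s): [2.79, 2.79, 3.14, 3.14, 3.14, 3.14].

## Interface

Orientations are given as [roll, pitch, yaw] about the fixed x, y, z axes, in that order (R = Rz(yaw) Ry(pitch) Rx(roll)).
In Python, from bench import robot gives the robot as it stands.
- The arm moves only by the tool carry_out, never from a script. Its argument "steps" is a list of rows, each a list of 3 entries, a list of its own where there are three numbers: the shift along the tool's x, y, z in m, then the turn about the tool's z in units of 10 degrees (1.0 is 10 degrees), then the closure, from -1 (fully open) to 1 (shut). In form: [[[tx, ty, tz], roll, jaw], ...]. A call has 1 to 10 rows; each row is the pose to reach, as a shift and turn from the pose commanded when the call began, along the tool's axes at that moment; what a row does not reach only later rows make up. A row lasts 1/8 s, in which the tool goes at most 62.5 mm and 10.7 degrees, less where a joint would pass 70% of its speed; a pose out of reach is approached as far as the arm can. A call with a gripper value outside its range is refused whole. The fingers move at their own pace and stop on an object; the grip force is fixed at half the most. Time passes only in rows, so rows that repeat a pose let the fingers close. It gives the time, the measured TCP pose, the force, the opening and the grip force at its end, in the units of the state.
- robot.get_obs(): the state, without advancing time (a new reading comes with each control period).
- robot.snapshot(name): name is "side" or "top" or "wrist"; returns a dict with "image" (420x560x3 uint8, red, green, blue), "z_map" (420x560 float32, m along the optical axis (not along the pixel's ray), 0 where there is no reading), "mtx" (3x3 intrinsics, pixels), "R" (3x3) and "t" (3): a world point X has camera coordinates R X + t. Camera axes: x right, y down, z forward; pixel columns grow to the right and rows downward; lengths in m; the calibration is good to about 2 mm. A picture is of the moment at which its call begins.
- robot.close_job(): hands the job in; it is judged then, once.
The state is a dict: "time": time; "joint_positions": joint angles; "qvel": joint speeds; "joint_torque": joint torques, N m; "tool_pos": TCP position; "ee_rot": TCP orientation; "wrist_force": force on the tool from outside, world axes, zero at the start; "wrist_torque": the same for the moment, N m; "width": finger opening in m; "finger_force": force on a finger pad.
Only numpy, scipy, OpenCV 4.12 (cv2) and the standard library are available. Lean on these libraries where they do the work, as an engineer would, in place of code of your own. Each camera call takes 0.05 s, during which the arm holds its last target. There are 200 camera calls.

## Working session

There is one attempt and no reset: what is moved stays moved. The work goes in short steps, Python scripts to look and compute and a tool call to move; the robot and the scene stay as the last step left them, time stands still between calls to the robot, and variables do not carry over. Pictures are saved under pics/ and viewed, at most 10 in all, crops included, and the job is handed in when it is done.

Besides the shell and the picture viewer there is one more tool, called after "Call:" as name(argument=value, ...), one argument or row to a line, values as JSON. carry_out: Moves the arm, as the interface text tells. Its arguments: {"type":"object","properties":{"steps":{"type":"array","items":{"type":"array"}}},"required":["steps"]}

```bash
mkdir -p pics; ls; cat > h.py <<'E'
import numpy as np, cv2
from bench import robot
def snap(n,f=None):
    s=robot.snapshot(n)
    if f: cv2.imwrite(f'pics/{f}.png',s['image'][:,:,::-1])
    return s
def pts(s):
    z=s['z_map'];h,w=z.shape;v,u=np.mgrid[:h,:w]
    c=np.stack([u,v,np.ones_like(u)],-1)@np.linalg.inv(s['mtx']).T*z[...,None]
    return (c-s['t'])@s['R']
def ray(s,u,v,h):
    d=np.linalg.inv(s['mtx'])@[u,v,1]@s['R'];o=-s['R'].T@s['t']
    return o+d*(h-o[2])/d[2]
def proj(s,X):
    c=s['mtx']@(s['R']@np.array(X)+s['t']);return c[:2]/c[2]
E
python3 - <<'E'
from h import *
for n in ['top','side']:
    s=snap(n,n+'0');np.savez(n+'0.npz',**s);print(n,-s['R'].T@s['t'],s['mtx'][0,0],(s['z_map']>0).mean())
o=robot.get_obs();print({k:np.round(v,3) for k,v in o.items()},robot.hold_point_z)
E
```

```text
pics
top [ 0.40312355 -0.04842336  1.3550364 ] 396.4879799877599 0.9959523809523809
side [ 0.09074086 -0.85300673  0.85795929] 437.33655929101934 0.9960926870748299
{'time': np.float64(0.1), 'joint_positions': array([ 1.138,  0.088,  1.372,  0.   ,  1.684, -0.103]), 'qvel': array([-0.   , -0.   , -0.006,  0.   , -0.   ,  0.   ]), 'joint_torque': array([ 3.0000e-03, -3.4125e+01, -3.0330e+01,  7.2000e-02,  3.0000e-02,
       -0.0000e+00]), 'tool_pos': array([0.178, 0.52 , 0.177]), 'ee_rot': array([-3.14 , -0.   ,  2.812]), 'wrist_force': array([ 0.706, -0.485, -0.327]), 'wrist_torque': array([-0.004,  0.006,  0.026]), 'finger_force': np.float64(0.0), 'width': np.float64(0.094)} 0.0188
```

View pics/top0.png

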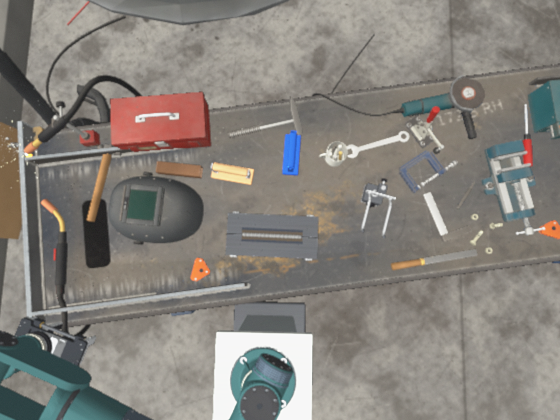

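View pics/side0.png

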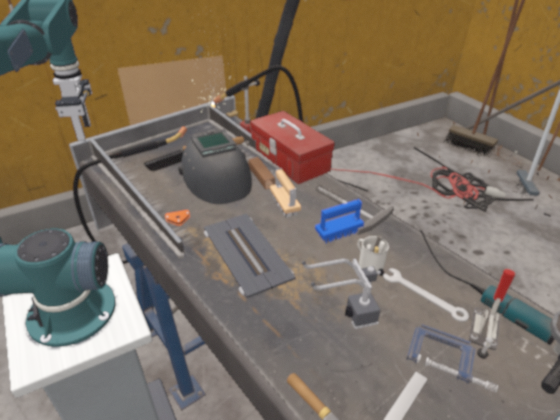

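The top view shows the wooden brush at about (232,173), the blue look-alike at (291,152), the plate at (272,236) with its bead from about (242,236) to (301,237), and the double hook at (377,195) with its prongs pointing down the image, towards the robot. In the side view the brush is at (285,190), the plate at (248,253) and the hook at (362,290).

```bash
python3 - <<'E'
from h import *
for n,wb,wp,wh in [('top',(205,258,155,192),(215,330,205,265),(350,405,170,245)),('side',(262,305,160,215),(195,300,205,300),(300,385,245,330))]:
    s=dict(np.load(n+'0.npz'));P=pts(s);img=s['image'];hsv=cv2.cvtColor(img,cv2.COLOR_RGB2HSV)
    def win(w): return P[w[2]:w[3],w[0]:w[1]].reshape(-1,3)
    def rect(q,l):
        if len(q)<5: print(n,l,len(q));return
        c,sz,a=cv2.minAreaRect(q[:,:2].astype(np.float32)*1000); print(n,l,len(q),np.round(c,1),np.round(sz,1),round(a,1),'z',np.percentile(q[:,2],[5,50,95]).round(4))
    q=win(wb); rect(q[(q[:,2]>.085)&(q[:,2]<.13)],'bar'); rect(q[(q[:,2]>.03)&(q[:,2]<.05)],'block')
    q=win(wp); rect(q[(q[:,2]>.006)&(q[:,2]<.02)],'plate'); 
    q=win(wh); rect(q[(q[:,2]>.16)&(q[:,2]<.2)],'prongs'); rect(q[(q[:,2]>.03)&(q[:,2]<.07)],'base')
    # brush colours at bar
    big=lambda w,f:cv2.imwrite(f'pics/{f}.png',cv2.resize(img[w[2]:w[3],w[0]:w[1],::-1],None,fx=4,fy=4,interpolation=2))
    for w,f in [(wb,'b'),(wp,'p'),(wh,'h')]: pass
    c=[img[w[2]:w[3],w[0]:w[1],::-1] for w in (wb,wp,wh)]
    c=[cv2.resize(x,None,fx=3.4 if i!=1 else 2.9,fy=3.4 if i!=1 else 2.9,interpolation=2) for i,x in enumerate(c)]
    H=max(x.shape[0] for x in c); c=[cv2.copyMakeBorder(x,0,H-x.shape[0],0,0,0) for x in c]
    o=np.hstack(c);print(o.shape);cv2.imwrite(f'pics/crop_{n}.png',o)
E
```

```text
top bar 305 [678.3 118.9] [130.1  25.5] 80.4 z [0.093  0.1037 0.1087]
top block 355 [678.  118.4] [138.7  56. ] 80.5 z [0.0352 0.0408 0.0454]
top plate 3503 [474.  -17.8] [200.1 387.7] 1.2 z [0.0065 0.0097 0.0142]
top prongs 243 [ 548.9 -339.5] [ 72.6 162. ] 75.9 z [0.1616 0.1729 0.1871]
top base 235 [ 609.  -356.2] [63.1 75.6] 74.7 z [0.0354 0.049  0.0569]
(255, 701, 3)
side bar 293 [707.3 152. ] [206.9  76.9] 49.5 z [0.088  0.1046 0.1099]
side block 686 [731.2 192.4] [307.7 145.3] 82.6 z [0.0323 0.0426 0.0478]
side plate 4074 [478.7   2.4] [393.9 324. ] 61.5 z [0.0085 0.012  0.0151]
side prongs 505 [ 548.6 -343.2] [ 82.2 162.9] 74.7 z [0.1606 0.1748 0.1882]
side base 1093 [ 679.5 -295.1] [260.1  79.8] 44.8 z [0.0327 0.0516 0.0657]
(289, 739, 3)
```

View crops.

View pics/crop_top.png

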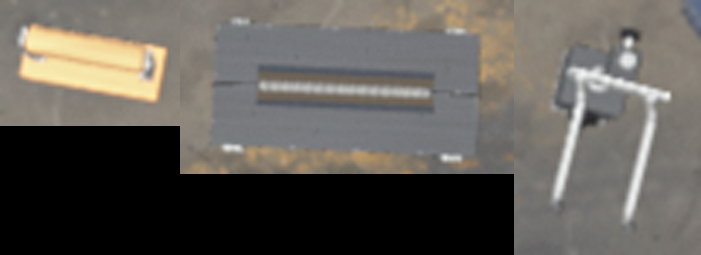

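```bash
python3 - <<'E'
from h import *
# brush by colour in both views; plate by dark grey; prongs lines
t=dict(np.load('top0.npz'));s=dict(np.load('side0.npz'))
for n,c in (('top',t),('side',s)):
    P=pts(c);hsv=cv2.cvtColor(c['image'],cv2.COLOR_RGB2HSV)
    w=(205,258,155,192) if n=='top' else (262,305,160,215)
    m=np.zeros(P.shape[:2],bool);m[w[2]:w[3],w[0]:w[1]]=1
    near=np.linalg.norm(P[...,:2]-[.678,.119],axis=-1)<.085
    for l,lo,hi in (('bar',.095,.12),('block',.034,.05)):
        q=P[m&near&(P[...,2]>lo)&(P[...,2]<hi)]
        r=cv2.minAreaRect(q[:,:2].astype(np.float32)*1000);print(n,l,np.round(r[0],1),np.round(r[1],1),round(r[2],1),np.median(q[:,2]).round(4))
    # plate
    g=(P[...,2]>.005)&(P[...,2]<.02)&(abs(P[...,0]-.474)<.1)&(abs(P[...,1]+.01)<.19)
    dark=g&(hsv[...,1]<70)
    k=cv2.morphologyEx(dark.astype(np.uint8),cv2.MORPH_OPEN,np.ones((5,5)))
    cs=max(cv2.findContours(k,cv2.RETR_EXTERNAL,cv2.CHAIN_APPROX_NONE)[0],key=cv2.contourArea)
    q=np.array([ray(c,u,v,.01)[:2] for u,v in cs[:,0]],np.float32)*1000
    r=cv2.minAreaRect(q);print(n,'plate',np.round(r[0],1),np.round(r[1],1),round(r[2],1))
    # bead: bright within plate
    V=hsv[...,2].astype(int);f=cv2.fillPoly(np.zeros_like(k),[cs],1)
    med=np.median(V[f>0]);b=cv2.morphologyEx(((f>0)&(V>med+30)).astype(np.uint8),cv2.MORPH_CLOSE,np.ones((5,5)))
    for cc in cv2.findContours(b,cv2.RETR_EXTERNAL,cv2.CHAIN_APPROX_NONE)[0]:
        if cv2.contourArea(cc)>60:
            q=np.array([ray(c,u,v,.012)[:2] for u,v in cc[:,0]],np.float32)*1000
            r=cv2.minAreaRect(q);print(n,'bead',np.round(r[0],1),np.round(r[1],1),round(r[2],1))
    # prongs
    g=(P[...,2]>.16)&(P[...,2]<.2)&(np.linalg.norm(P[...,:2]-[.55,-.34],axis=-1)<.11)
    q=P[g]; a=np.radians(-14.5);d=np.array([np.cos(a),np.sin(a)]);nn=np.array([-d[1],d[0]])
    st=q[:,:2]-[.609,-.356];X=st@d;Y=st@nn
    for sg in (-1,1):
        k=(sg*Y>15e-3)&(X<-.05)&(X>-.13); f=np.polyfit(X[k],Y[k],1);print(n,'prong',sg,k.sum(),'yaw',(-14.5+np.degrees(f[0])).round(2),'Y at -.092',np.polyval(f,-.092).round(4),'z',np.percentile(q[k,2],[10,50,90]).round(4),'tipX',X[sg*Y>.015].min().round(4))
E
```

```text
top bar [677.4 117.5] [127.   24.4] 80.8 0.104
top block [677.4 118.4] [138.8  54.8] 80.8 0.0409
top plate [473.   6.] [143.3 260.4] 0.1
top bead [469.8 -15.7] [196.4   8.9] 88.2
top prong -1 75 yaw -14.57 Y at -.092 -0.031 z [0.1705 0.1735 0.1772] tipX -0.1431
top prong 1 75 yaw -14.57 Y at -.092 0.0327 z [0.1702 0.1735 0.1765] tipX -0.1428
side bar [676.7 117.3] [130.4  24.7] 81.3 0.1063
side block [676.4 116.7] [142.7  53.6] 81.5 0.0434
side plate [470.  -20.1] [315.4 154.4] 88.8
side bead [470.6 -17.6] [192.8   8.8] 88.6
side prong -1 141 yaw -14.28 Y at -.092 -0.0338 z [0.1727 0.1757 0.178 ] tipX -0.1436
side prong 1 123 yaw -14.25 Y at -.092 0.03 z [0.1723 0.1754 0.1782] tipX -0.1426
```

The enlarged crop shows the brush with its bar tilted about 9°, the bead as a bright strip along the middle of the plate, and the two parallel prongs pointing to the robot. The measured sizes and heights agree with the text.

```bash
cat >> h.py <<'E'
from scipy.spatial.transform import Rotation as Ro
def go(*tg):
    o=robot.get_obs();R=Ro.from_euler('xyz',o['ee_rot']).as_matrix();p=np.array(o['tool_pos'])
    print('t',round(float(o['time']),2),'p',p.round(4),'rot deg',np.degrees(o['ee_rot']).round(2),'F',np.round(o['wrist_force'],2),'M',np.round(o['wrist_torque'],2),'w',round(float(o['width']),4))
    for x,y,z,yaw in tg:
        d=R.T@(np.array([x,y,z])-p);t=(np.degrees(o['ee_rot'][2])-yaw+180)%360-180
        print((x,y,z,yaw),'->',d.round(4),'turn',round(t/10,3))
E
python3 - <<'E'
from h import *
P=pts(dict(np.load('side0.npz')));m=(P[...,0]>.2)&(P[...,0]<.75)&(P[...,1]>.08)&(P[...,1]<.45);print('maxz',np.percentile(P[m][:,2],[90,99,100]))
m&=P[...,2]>.17;print(P[m].min(0) if m.any() else '',P[m].max(0) if m.any() else '')
go((.178,.52,.33,161),(.677,.118,.33,81),(.677,.118,.2,81))
E
```

```text
maxz [0.10471977 0.15403386 0.59357368]
[0.20001033 0.43172413 0.51148986] [0.20879168 0.44987821 0.59357368]
t 0.1 p [0.1779 0.5199 0.1766] rot deg [-1.7989e+02 -1.0000e-02  1.6110e+02] F [ 0.71 -0.48 -0.33] M [-0.    0.01  0.03] w 0.0939
(0.178, 0.52, 0.33, 161) -> [-0.000e+00 -1.000e-04 -1.534e-01] turn 0.01
(0.677, 0.118, 0.33, 81) -> [-0.6023 -0.2189 -0.1531] turn 8.01
(0.677, 0.118, 0.2, 81) -> [-0.6023 -0.2186 -0.0231] turn 8.01
```

Call:
carry_out(
  steps=[
    [[0,0,-0.06],0,-1],
    [[-0.04,-0.015,-0.1],0.5,-1],
    [[-0.1,-0.035,-0.11],1.4,-1],
    [[-0.16,-0.057,-0.11],2.3,-1],
    [[-0.22,-0.078,-0.11],3.2,-1],
    [[-0.28,-0.1,-0.11],4.1,-1],
    [[-0.34,-0.122,-0.11],5.0,-1],
    [[-0.4,-0.144,-0.11],5.9,-1],
    [[-0.46,-0.166,-0.11],6.8,-1],
    [[-0.51,-0.185,-0.11],7.5,-1],
  ],
)

```text
time: 1.35
tool_pos: [0.6015, 0.1791, 0.287]
ee_rot: [-3.141, -0.0, 1.499]
wrist_force: [-0.0, -0.1, 0.4]
width: 0.0939
finger_force: 0.0
```

```bash
python3 - <<'E'
from h import *
go((.677,.118,.2,81))
E
```

```text
t 1.35 p [0.6015 0.1791 0.287 ] rot deg [-1.7995e+02 -1.0000e-02  8.5860e+01] F [-0.02 -0.08  0.37] M [-0.06 -0.02 -0.03] w 0.0939
(0.677, 0.118, 0.2, 81) -> [-0.0555  0.0798  0.0869] turn 0.486
```

Call:
carry_out(
  steps=[
    [[-0.025,0.037,0.02],0.25,-1],
    [[-0.05,0.07,0.06],0.486,-1],
    [[-0.0555,0.0798,0.087],0.486,-1],
    [[-0.0555,0.0798,0.087],0.486,-1],
    [[-0.0555,0.0798,0.087],0.486,-1],
  ],
)

```text
time: 1.98
tool_pos: [0.6761, 0.1204, 0.202]
ee_rot: [3.14, -0.001, 1.419]
wrist_force: [0.3, 0.0, -0.5]
width: 0.0942
finger_force: 0.0
```

```bash
python3 - <<'E'
from h import *
go((.677,.118,.074,81))
s=snap('wrist','w1');P=pts(s)
near=np.linalg.norm(P[...,:2]-[.677,.118],axis=-1)<.09
for l,lo,hi in (('bar',.095,.12),('block',.034,.05)):
    q=P[near&(P[...,2]>lo)&(P[...,2]<hi)]
    r=cv2.minAreaRect(q[:,:2].astype(np.float32)*1000);print(l,len(q),np.round(r[0],1),np.round(r[1],1),round(r[2],1),np.median(q[:,2]).round(4))
E
```

```text
t 1.98 p [0.6761 0.1204 0.202 ] rot deg [ 1.7993e+02 -4.0000e-02  8.1280e+01] F [ 0.3   0.02 -0.51] M [-0.05  0.1   0.04] w 0.0942
(0.677, 0.118, 0.074, 81) -> [-0.0023  0.0011  0.128 ] turn 0.028
bar 2842 [679.6 120.6] [125.9  23.5] 80.8 0.1061
block 2640 [679.2 119.2] [138.3  54.1] 81.0 0.0426
```

View pics/w1.png

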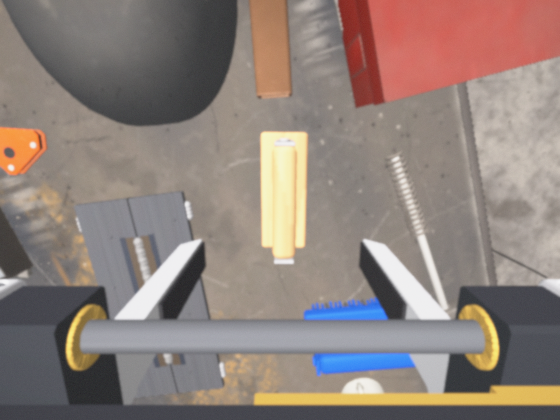

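The wrist view shows the wooden brush upright between the fingers, its bar at about (284,195) and lined up with the tool; nothing is in the way of a straight descent.

Call:
carry_out(
  steps=[
    [[-0.001,0.0026,0.05],0.02,-0.3],
    [[-0.001,0.0026,0.09],0.02,-0.3],
    [[-0.001,0.0026,0.115],0.02,-0.3],
    [[-0.001,0.0026,0.128],0.02,-0.3],
    [[-0.001,0.0026,0.128],0.02,0.2],
    [[-0.001,0.0026,0.128],0.02,0.5],
    [[-0.001,0.0026,0.128],0.02,1],
    [[-0.001,0.0026,0.128],0.02,1],
    [[-0.001,0.0026,0.128],0.02,1],
    [[-0.001,0.0026,0.128],0.02,1],
  ],
)

```text
time: 3.28
tool_pos: [0.6788, 0.1184, 0.0734]
ee_rot: [3.141, -0.0, 1.414]
wrist_force: [-0.9, -0.3, 1.7]
width: 0.0236
finger_force: 30.0
```

```bash
python3 - <<'E'
from h import *
go((.6785,.119,.074,81))
E
```

```text
t 3.27 p [0.6788 0.1184 0.0734] rot deg [ 1.7995e+02 -2.0000e-02  8.1040e+01] F [-0.87 -0.28  1.7 ] M [-0.07  0.16 -0.04] w 0.0236
(0.6785, 0.119, 0.074, 81) -> [ 0.0005 -0.0004 -0.0006] turn 0.004
```

Call:
carry_out(
  steps=[
    [[0,0,-0.02],0,1],
    [[0,0,-0.06],0,1],
    [[0,0,-0.1],0,1],
    [[0,0,-0.12],0,1],
    [[0,0,-0.12],0,1],
    [[0,0,-0.12],0,1],
  ],
)

```text
time: 4.03
tool_pos: [0.6778, 0.1183, 0.1907]
ee_rot: [-3.138, 0.001, 1.414]
wrist_force: [-0.6, -1.0, -4.6]
width: 0.0233
finger_force: 30.0
```

```bash
python3 - <<'E'
from h import *
go((.4674,-.1167,.194,88.4),(.4674,-.1167,.11,88.4))
s=snap('wrist','w2')
s=snap('side','s2');P=pts(s)
near=np.linalg.norm(P[...,:2]-[.6785,.119],axis=-1)<.09
q=P[near&(P[...,2]>.15)&(P[...,2]<.165)&(cv2.cvtColor(s['image'],cv2.COLOR_RGB2HSV)[...,1]>60)]
r=cv2.minAreaRect(q[:,:2].astype(np.float32)*1000);print(len(q),np.round(r[0],1),np.round(r[1],1),round(r[2],1),np.median(q[:,2]).round(4))
x=q[:,:2]@[.156,.988];print('tilt slope',np.polyfit(x,q[:,2],1)[0])
E
```

```text
t 4.03 p [0.6778 0.1183 0.1907] rot deg [-1.7982e+02  4.0000e-02  8.1040e+01] F [-0.63 -1.01 -4.57] M [-0.06  0.1   0.03] w 0.0233
(0.4674, -0.1167, 0.194, 88.4) -> [-0.2649 -0.1713 -0.0025] turn -0.736
(0.4674, -0.1167, 0.11, 88.4) -> [-0.2648 -0.171   0.0815] turn -0.736
383 [673.9 116.5] [144.1  55.9] 83.4 0.16
tilt slope 0.013429641820015508
```

View pics/w2.png

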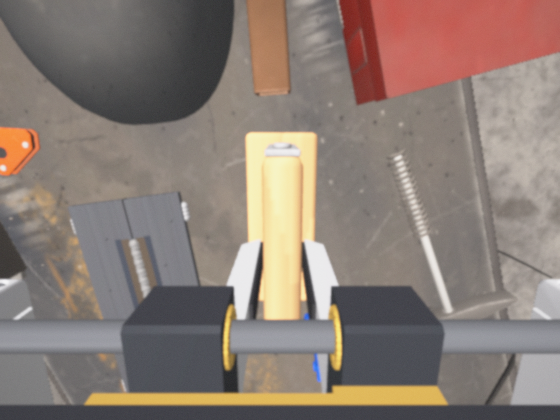

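The brush hangs level and square between the fingers (bar at (282,230)).

Call:
carry_out(
  steps=[
    [[-0.02,-0.03,-0.04],-0.1,1],
    [[-0.06,-0.065,-0.06],-0.25,1],
    [[-0.1,-0.095,-0.06],-0.4,1],
    [[-0.15,-0.12,-0.05],-0.55,1],
    [[-0.2,-0.145,-0.03],-0.65,1],
    [[-0.24,-0.16,0],-0.736,1],
    [[-0.265,-0.171,0.04],-0.736,1],
    [[-0.265,-0.171,0.07],-0.736,1],
    [[-0.265,-0.171,0.0815],-0.736,1],
    [[-0.265,-0.171,0.0815],-0.736,1],
  ],
)

```text
time: 5.38
tool_pos: [0.4678, -0.1163, 0.1103]
ee_rot: [-3.139, -0.001, 1.543]
wrist_force: [0.3, -0.7, -3.8]
width: 0.0233
finger_force: 30.0
```

Call:
carry_out(
  steps=[
    [[0,0,0],0,1],
    [[0,0,0],0,1],
    [[0,0,0],0,1],
  ],
)

```text
time: 5.75
tool_pos: [0.469, -0.1168, 0.1121]
ee_rot: [3.14, 0.001, 1.543]
wrist_force: [0.5, 0.5, -3.6]
width: 0.0236
finger_force: 30.0
```

```bash
python3 - <<'E'
from h import *
go((.4674,-.1167,.0854,88.4),(.4674,-.1167,.0794,88.4),(.473,.0833,.0794,88.4))
s=snap('top','t3');P=pts(s);d=dict(np.load('top0.npz'));
near=np.linalg.norm(P[...,:2]-[.4674,-.1167],axis=-1)<.1
S=cv2.cvtColor(s['image'],cv2.COLOR_RGB2HSV)[...,1]
q=P[near&(P[...,2]>.06)&(P[...,2]<.09)&(S>60)]
r=cv2.minAreaRect(q[:,:2].astype(np.float32)*1000);print(len(q),np.round(r[0],1),np.round(r[1],1),round(r[2],1),np.median(q[:,2]).round(4))
s=snap('side','s3')
E
```

```text
t 5.75 p [ 0.469  -0.1168  0.1121] rot deg [1.799e+02 3.000e-02 8.843e+01] F [ 0.45  0.48 -3.63] M [-0.06  0.08  0.01] w 0.0236
(0.4674, -0.1167, 0.0854, 88.4) -> [ 0.0001 -0.0017  0.0267] turn 0.003
(0.4674, -0.1167, 0.0794, 88.4) -> [ 0.0001 -0.0017  0.0327] turn 0.003
(0.473, 0.0833, 0.0794, 88.4) -> [ 0.2001 -0.0016  0.0326] turn 0.003
41 [468.9 -66.6] [41.4 47.5] 86.2 0.0787
```

View pics/s3.png

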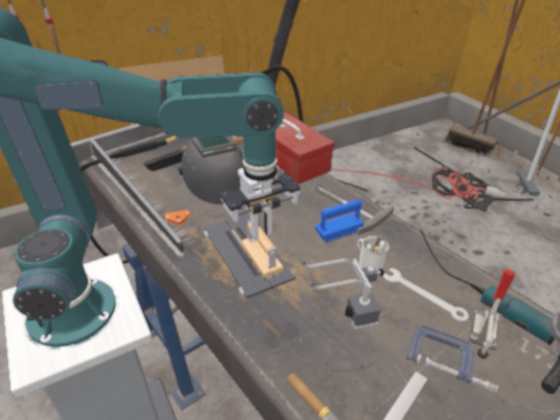

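The side view shows the held brush above the right-hand end of the plate, at about (260,255), lying along the bead and clear of the hook.

Call:
carry_out(
  steps=[
    [[-0.002,-0.001,0.012],0,1],
    [[-0.002,-0.001,0.022],0,1],
    [[-0.002,-0.001,0.026],0,1],
    [[-0.002,-0.001,0.026],0,1],
    [[-0.002,-0.001,0.026],0,1],
  ],
)

```text
time: 6.48
tool_pos: [0.4675, -0.1188, 0.0853]
ee_rot: [3.141, 0.0, 1.543]
wrist_force: [1.2, 0.2, -3.8]
width: 0.0234
finger_force: 30.0
```

Call:
carry_out(
  steps=[
    [[0,0,0.003],0,1],
    [[0,0,0.003],0,1],
  ],
)

```text
time: 6.72
tool_pos: [0.4683, -0.119, 0.0836]
ee_rot: [3.139, 0.001, 1.543]
wrist_force: [-0.4, -0.1, 2.3]
width: 0.0232
finger_force: 30.0
```

Call:
carry_out(
  steps=[
    [[0,0,0.002],0,1],
    [[0,0,0.002],0,1],
  ],
)

```text
time: 6.98
tool_pos: [0.4683, -0.119, 0.0813]
ee_rot: [3.139, 0.001, 1.543]
wrist_force: [0.7, 0.9, 4.3]
width: 0.0236
finger_force: 30.0
```

Call:
carry_out(
  steps=[
    [[0,0,0.0015],0,1],
    [[0,0,0.0015],0,1],
  ],
)

```text
time: 7.22
tool_pos: [0.4682, -0.119, 0.0795]
ee_rot: [3.139, 0.001, 1.543]
wrist_force: [1.6, 0.0, 5.8]
width: 0.0234
finger_force: 30.0
```

Call:
carry_out(
  steps=[
    [[0.01,0,0],0,1],
    [[0.02,0,0],0,1],
    [[0.03,0,0],0,1],
    [[0.04,0,0],0,1],
  ],
)

```text
time: 7.72
tool_pos: [0.4693, -0.0808, 0.0798]
ee_rot: [3.139, 0.005, 1.542]
wrist_force: [0.4, -4.2, 6.6]
width: 0.0233
finger_force: 30.0
```

Call:
carry_out(
  steps=[
    [[0.01,0,0],0,1],
    [[0.02,0,0],0,1],
    [[0.03,0,0],0,1],
    [[0.04,0,0],0,1],
    [[0.05,0,0],0,1],
    [[0.06,0,0],0,1],
  ],
)

```text
time: 8.48
tool_pos: [0.471, -0.0207, 0.0797]
ee_rot: [3.139, 0.004, 1.542]
wrist_force: [-0.1, -4.0, 5.4]
width: 0.0233
finger_force: 30.0
```

Call:
carry_out(
  steps=[
    [[0.01,0,0],0,1],
    [[0.02,0,0],0,1],
    [[0.03,0,0],0,1],
    [[0.04,0,0],0,1],
    [[0.05,0,0],0,1],
    [[0.06,0,0],0,1],
  ],
)

```text
time: 9.22
tool_pos: [0.4727, 0.0394, 0.0797]
ee_rot: [3.139, 0.004, 1.542]
wrist_force: [0.4, -3.9, 5.3]
width: 0.0233
finger_force: 30.0
```

Call:
carry_out(
  steps=[
    [[0.01,0,0],0,1],
    [[0.02,0,0],0,1],
    [[0.03,0,0],0,1],
    [[0.04,0,0],0,1],
    [[0.046,0,0],0,1],
    [[0.047,0,0],0,1],
  ],
)

```text
time: 9.98
tool_pos: [0.474, 0.0866, 0.0795]
ee_rot: [3.139, 0.004, 1.543]
wrist_force: [0.3, -4.4, 5.6]
width: 0.0237
finger_force: 30.0
```

Call:
carry_out(
  steps=[
    [[0,0,-0.015],0,1],
    [[0,0,-0.05],0,1],
    [[0,0,-0.1],0,1],
    [[0,0,-0.15],0,1],
    [[0,0,-0.18],0,1],
    [[0,0,-0.18],0,1],
  ],
)

```text
time: 10.72
tool_pos: [0.4738, 0.0884, 0.2604]
ee_rot: [3.138, -0.001, 1.543]
wrist_force: [0.5, -0.3, -5.2]
width: 0.0232
finger_force: 30.0
```

```bash
python3 - <<'E'
from h import *
a=np.radians(-14.4);d=np.array([np.cos(a),np.sin(a)]);S=np.array([.5218,-.3335])
g=lambda o:tuple((S+o*d).round(4))
print(np.hypot(*S))
# TCP z: bar centre 0.0196 above TCP (93-73.4)
go((*g(-.13),.262,75.6),(*g(-.13),.194,75.6))
E
```

```text
0.6192717416449746
t 10.72 p [0.4738 0.0884 0.2604] rot deg [ 1.7981e+02 -5.0000e-02  8.8410e+01] F [ 0.46 -0.33 -5.25] M [-0.07  0.08 -0.02] w 0.0232
(np.float64(0.3959), np.float64(-0.3012), 0.262, 75.6) -> [-0.3916 -0.0671 -0.0021] turn 1.281
(np.float64(0.3959), np.float64(-0.3012), 0.194, 75.6) -> [-0.3917 -0.0673  0.0659] turn 1.281
```

Call:
carry_out(
  steps=[
    [[-0.03,-0.015,0],0.1,1],
    [[-0.08,-0.03,0],0.26,1],
    [[-0.13,-0.045,0],0.42,1],
    [[-0.18,-0.06,0],0.58,1],
    [[-0.23,-0.067,0],0.74,1],
    [[-0.28,-0.067,0],0.9,1],
    [[-0.33,-0.067,0.01],1.1,1],
    [[-0.37,-0.067,0.025],1.25,1],
    [[-0.3917,-0.067,0.045],1.281,1],
    [[-0.3917,-0.067,0.06],1.281,1],
  ],
)

```text
time: 11.98
tool_pos: [0.3934, -0.3011, 0.1939]
ee_rot: [-3.135, -0.004, 1.317]
wrist_force: [0.8, 1.9, -5.1]
width: 0.0232
finger_force: 30.0
```

Call:
carry_out(
  steps=[
    [[0,0,0.006],0,1],
    [[0,0,0.006],0,1],
    [[0,0,0.006],0,1],
    [[0,0,0.006],0,1],
  ],
)

```text
time: 12.48
tool_pos: [0.3957, -0.3014, 0.1938]
ee_rot: [3.14, 0.001, 1.32]
wrist_force: [-0.7, -0.4, -3.7]
width: 0.0233
finger_force: 30.0
```

```bash
python3 - <<'E'
from h import *
a=np.radians(-14.4);d=np.array([np.cos(a),np.sin(a)]);S=np.array([.5218,-.3335])
g=lambda o:tuple((S+o*d).round(4))
go((*g(-.13),.192,75.6),(*g(0),.192,75.6))
for n in ('side','top'):
    s=snap(n,n[0]+'4');P=pts(s);hsv=cv2.cvtColor(s['image'],cv2.COLOR_RGB2HSV)
    rel=P[...,:2]-S;X=rel@d;Y=rel@[-d[1],d[0]]
    m=(abs(X+.13)<.05)&(abs(Y)<.09)&(hsv[...,1]>60)&(hsv[...,0]<25)
    for l,lo,hi in (('bar',.2,.235),('block',.14,.17)):
        k=m&(P[...,2]>lo)&(P[...,2]<hi)
        if k.sum()<20: print(n,l,k.sum());continue
        print(n,l,k.sum(),'X',np.percentile(X[k],[2,98]).round(4),'Y',np.percentile(Y[k],[2,98]).round(4),'z',np.percentile(P[k][:,2],[2,50,98]).round(4),'slope',np.polyfit(Y[k],P[k][:,2],1)[0].round(3))
    k=(abs(X)<.045)&(abs(abs(Y)-.032)<.012)&(P[...,2]>.16)&(P[...,2]<.195)
    for sg in (-1,1):
        kk=k&(sg*Y>0);print(n,'prong',sg,kk.sum(),Y[kk].mean().round(4),np.percentile(P[kk][:,2],[50,90]).round(4))
    if n=='side': cv2.imwrite('pics/s4c.png',cv2.resize(s['image'][150:350,220:440,::-1],None,fx=3,fy=3,interpolation=2))
E
```

```text
t 12.47 p [ 0.3957 -0.3014  0.1938] rot deg [1.7989e+02 5.0000e-02 7.5640e+01] F [-0.71 -0.4  -3.69] M [-0.07  0.11 -0.01] w 0.0233
(np.float64(0.3959), np.float64(-0.3012), 0.192, 75.6) -> [0.0002 0.0002 0.0018] turn 0.004
(np.float64(0.5218), np.float64(-0.3335), 0.192, 75.6) -> [1.000e-04 1.301e-01 2.000e-03] turn 0.004
side bar 398 X [-0.142  -0.1188] Y [-0.0543  0.0463] z [0.212  0.2272 0.2299] slope 0.031
side block 834 X [-0.1564 -0.1045] Y [-0.0702  0.0607] z [0.1496 0.1633 0.1658] slope 0.028
side prong -1 156 -0.0339 [0.1757 0.1783]
side prong 1 139 0.0299 [0.176 0.178]
top bar 121 X [-0.1416 -0.1185] Y [0.0089 0.0565] z [0.2171 0.2237 0.2291] slope -0.017
top block 206 X [-0.1559 -0.1034] Y [0.0005 0.0705] z [0.1508 0.161  0.1658] slope -0.04
top prong -1 58 -0.0311 [0.1735 0.1763]
top prong 1 81 0.0328 [0.1735 0.1764]
```

View pics/s4c.png

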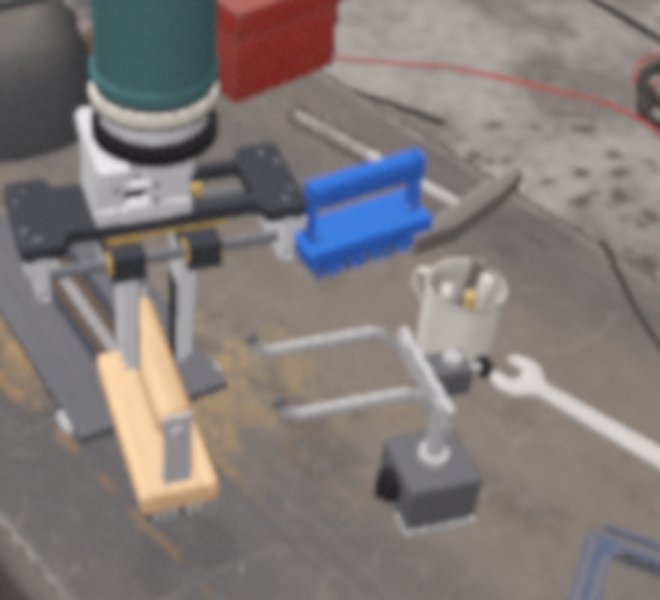

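The brush at crop (160,430) is square to the prongs, in front of their tips at (250,340) and (280,405), with its opening at prong height and clear all round.

Call:
carry_out(
  steps=[
    [[0,0,0.002],0,1],
    [[0,0.012,0.002],0,1],
    [[0,0.025,0.002],0,1],
    [[0,0.038,0.002],0,1],
    [[0,0.045,0.002],0,1],
    [[0,0.045,0.002],0,1],
  ],
)

```text
time: 13.32
tool_pos: [0.4392, -0.3127, 0.1902]
ee_rot: [-3.141, -0.0, 1.32]
wrist_force: [0.7, 0.6, -4.1]
width: 0.0233
finger_force: 30.0
```

Call:
carry_out(
  steps=[
    [[0,0.01,0],0,1],
    [[0,0.022,0],0,1],
    [[0,0.035,0],0,1],
    [[0,0.048,0],0,1],
    [[0,0.06,0],0,1],
    [[0,0.072,0],0,1],
    [[0,0.081,0],0,1],
    [[0,0.085,0],0,1],
    [[0,0.085,0],0,1],
    [[0,0.085,0],0,1],
  ],
)

```text
time: 14.58
tool_pos: [0.5208, -0.3338, 0.1907]
ee_rot: [-3.141, -0.0, 1.319]
wrist_force: [-0.4, 0.4, -4.0]
width: 0.0234
finger_force: 30.0
```

```bash
python3 - <<'E'
from h import *
go((.5218,-.3335,.1684,75.6))
s=snap('side','s5')
cv2.imwrite('pics/s5c.png',cv2.resize(s['image'][150:350,250:470,::-1],None,fx=3,fy=3,interpolation=2))
E
```

```text
t 14.57 p [ 0.5208 -0.3338  0.1907] rot deg [-179.99   -0.     75.58] F [-0.42  0.36 -3.96] M [-0.12  0.12 -0.03] w 0.0234
(0.5218, -0.3335, 0.1684, 75.6) -> [0.0005 0.0009 0.0223] turn -0.002
```

View pics/s5c.png

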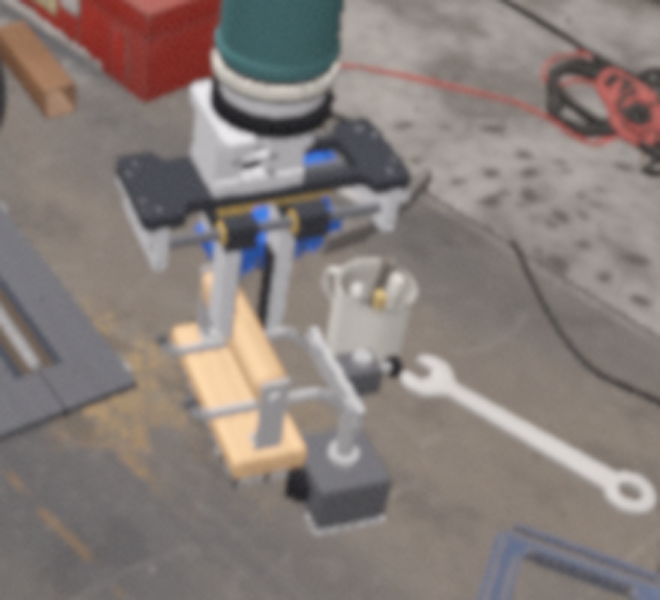

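Both prongs pass through the opening under the bar, between the straps, with their tips at crop (163,342) and (190,410). No contact force shows, so I lower.

Call:
carry_out(
  steps=[
    [[0,0.001,0.006],0,1],
    [[0,0.001,0.012],0,1],
    [[0,0.001,0.017],0,1],
    [[0,0.001,0.02],0,1],
    [[0,0.001,0.02],0,1],
  ],
)

```text
time: 15.25
tool_pos: [0.5219, -0.3339, 0.1701]
ee_rot: [-3.141, -0.0, 1.319]
wrist_force: [0.6, 0.1, -4.3]
width: 0.0234
finger_force: 30.0
```

Call:
carry_out(
  steps=[
    [[0,0,0.0015],0,1],
    [[0,0,0.0025],0,1],
    [[0,0,0.0025],0,1],
  ],
)

```text
time: 15.62
tool_pos: [0.5223, -0.3342, 0.1688]
ee_rot: [3.141, 0.0, 1.319]
wrist_force: [-0.2, -0.1, -2.3]
width: 0.023
finger_force: 30.0
```

Contact is starting; I settle a little further, then open.

Call:
carry_out(
  steps=[
    [[0,0,0.0015],0,1],
    [[0,0,0.0015],0,1],
    [[0,0,0.0015],0,1],
  ],
)

```text
time: 16.0
tool_pos: [0.5223, -0.3342, 0.1686]
ee_rot: [3.14, 0.001, 1.319]
wrist_force: [-2.9, 2.6, 5.4]
width: 0.0235
finger_force: 30.0
```

Call:
carry_out(
  steps=[
    [[0,0,-0.0012],0,1],
    [[0,0,-0.0012],0,1],
    [[0,0,-0.0012],0,0.4],
    [[0,0,-0.0012],0,0.3],
    [[0,0,-0.0012],0,0.1],
    [[0,0,-0.0012],0,0],
    [[0,0,-0.0012],0,-0.1],
    [[0,0,-0.0012],0,-0.1],
    [[0,0,-0.0012],0,-0.1],
  ],
)

```text
time: 17.12
tool_pos: [0.5221, -0.3341, 0.1679]
ee_rot: [3.141, -0.0, 1.319]
wrist_force: [-0.5, -0.4, -0.1]
width: 0.0515
finger_force: 0.0
```

Call:
carry_out(
  steps=[
    [[0,0,-0.006],0,-0.1],
    [[0,0,-0.018],0,-0.1],
    [[0,0,-0.04],0,-0.1],
    [[0,0,-0.08],0,-0.1],
    [[0,0,-0.13],0,-0.1],
    [[0,0,-0.15],0,-0.1],
    [[0,-0.05,-0.15],0,-0.1],
    [[0.0,-0.1,-0.15],0,-0.1],
    [[0.0,-0.12,-0.15],0,-0.1],
    [[0.0,-0.12,-0.15],0,-0.1],
  ],
)

```text
time: 18.38
tool_pos: [0.4053, -0.3042, 0.3201]
ee_rot: [3.138, 0.002, 1.318]
wrist_force: [1.0, -0.2, -0.2]
width: 0.0516
finger_force: 0.0
```

```bash
python3 - <<'E'
from h import *
go()
a=np.radians(-14.4);d=np.array([np.cos(a),np.sin(a)]);S=np.array([.5218,-.3335])
for n in ('side','top'):
    s=snap(n,n[0]+'6');P=pts(s);hsv=cv2.cvtColor(s['image'],cv2.COLOR_RGB2HSV)
    rel=P[...,:2]-S;X=rel@d;Y=rel@[-d[1],d[0]]
    m=(abs(X)<.05)&(abs(Y)<.09)&(hsv[...,1]>60)&(hsv[...,0]<25)
    k=m&(P[...,2]>.185)&(P[...,2]<.215)
    print(n,k.sum(),'X',np.percentile(X[k],[2,98]).round(4),'Y',np.percentile(Y[k],[2,98]).round(4),'z',np.percentile(P[k][:,2],[2,50,98]).round(4),'slope',np.polyfit(Y[k],P[k][:,2],1)[0].round(3))
    if n=='side': cv2.imwrite('pics/s6c.png',cv2.resize(s['image'][150:350,250:470,::-1],None,fx=3,fy=3,interpolation=2))
E
```

```text
t 18.38 p [ 0.4053 -0.3042  0.3201] rot deg [1.7979e+02 1.0000e-01 7.5540e+01] F [ 1.05 -0.19 -0.15] M [-0.09  0.1   0.03] w 0.0516
side 510 X [-0.0118  0.0097] Y [-0.0549  0.0518] z [0.1866 0.2018 0.2052] slope 0.006
top 220 X [-0.0113  0.0119] Y [-0.0263  0.0557] z [0.1871 0.1991 0.2038] slope -0.021
```

View pics/s6c.png

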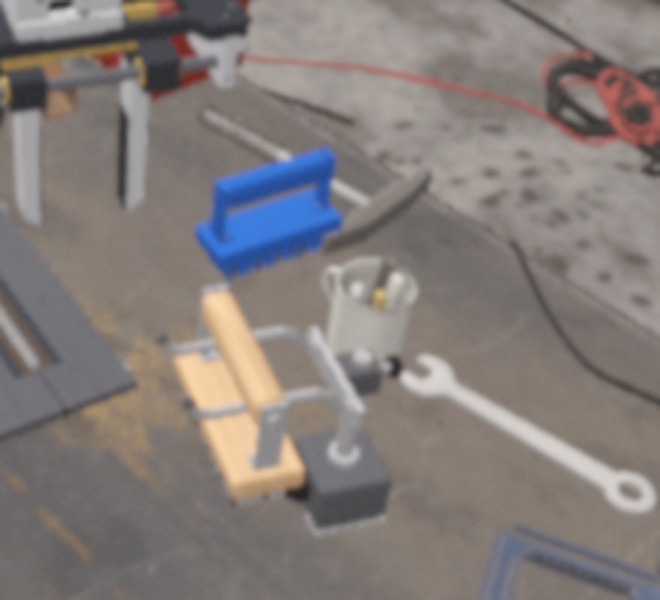

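The brush hangs level across both prongs (bar from (215,300) to (270,400) in the crop), bar top at about 0.201 m as it must be, and the gripper is clear.

```bash
python3 -c "
from bench import robot
print(robot.close_job())"
```

```text
the job is handed in; nothing more can be done
None
```

The bead was brushed in one right-to-left stroke with the wires pressed at about 9–10 N. The brush now hangs level across both prongs of the double hook, and the job was handed in at about 18.5 s; no verdict was returned.

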